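Get the back spool off the rack for the printer

TASK

The next print needs the spool at the back of the spool rack's tube, the one nearest the upright post: slide the two spools in front of it off the tube's free end and stand them both in the twin-rod cradle, then bring the back spool over and stand it centred on the rollers of the printer's feed stand. Then hang the two other spools back on the tube, each at the place where it hung before. Set spools down rather than dropping them, and leave the glue stick, the nozzle case and the figurine where they are.

Things in the scene. Friction and masses are not known exactly. Their poses are not given: they have to be found in the camera images.
- spool_back: Black filament spool, rigid, 36 mm wide over its flanges, 120 mm outer diameter, 40 mm hole right through, grey filament tied off; spoked flanges, about 240 g. Origin at its middle, y axis along the spool's axis. Hangs on the rack's tube by the top of its hole, middle 13 mm below the tube's axis. Always innermost, about 58 mm from the tube's root.
- spool_wide: Black filament spool, rigid, 44 mm wide over its flanges, 120 mm outer diameter, 40 mm hole right through, grey filament tied off; plain disc flanges, about 290 g. Origin at its middle, y axis along the spool's axis. Hangs on the rack's tube by the top of its hole, middle 13 mm below the tube's axis. In the middle or the outer place (about 128 or 200 mm from the tube's root), which varies.
- spool_narrow: Black filament spool, rigid, 28 mm wide over its flanges, 120 mm outer diameter, 40 mm hole right through, grey filament tied off; plain disc flanges, about 200 g. Origin at its middle, y axis along the spool's axis. Hangs on the rack's tube by the top of its hole, middle 13 mm below the tube's axis. In the other of the two front places; 26 mm or more is free between spools.
- rack: Spool rack, fixed: black 30 mm square post with blue strips, 154 mm high, on an 8 mm foot plate, with one level steel tube. Origin on the bench below the tube's root (post's face); tube runs along the rack's -y, axis 130 mm above the bench, 14 mm thick. Free end 258 mm from the root, its last 6 mm a collar 20 mm in diameter; spools go on and off over this end.
- cradle: Parking cradle, fixed: two 12 mm aluminium rods along its y, 72 mm apart, axes 24 mm above the bench, between black end plates 36 mm high, 186 mm apart inside. Origin at its centre on the bench. A spool stands in the trough, axis along y, its middle at x = 0, 79 mm above the bench. Room for two, for instance at y = -45 and +45 mm.
- feed: Printer's feed stand, fixed: black base, two 22 mm rubber rollers (stiff to turn) along its y, 72 mm apart, axes 22 mm above the bench, between cheeks 36 mm high, 72 mm apart inside; guide post 92 mm high at x = +74 mm. Origin centred between rollers and cheeks, on the bench. A spool stands on both rollers, axis along y, its middle over the origin, 83 mm up.
- glue_stick: Bystander: a white glue stick with a grey cap, 31 mm in diameter, 94 mm high, standing upright; origin at the centre of its foot.
- nozzle_case: Bystander: a flat plastic case, 55 x 85 x 23 mm; origin at the centre of its underside.
- figurine: Bystander: a green printed figurine, 54 mm wide, 108 mm high, standing; origin at the centre of its foot.
Mind the look-alikes: they are no part of the job. Leave any green look-alike of the spool_wide alone. Leave any red look-alike of the spool_narrow alone.

How it is judged:
On the way, in this order (a step that is already met when the one before it is completed fails the run):
1. both front spools stand released in the cradle, while the back spool still hangs on the rack (x of spool_wide in the frame of cradle between -0.012 and 0.012 m and y of spool_wide in the frame of cradle between -0.085 and 0.085 m and z of spool_wide in the frame of cradle between 0.07 and 0.09 m and angle between the y axis of each of spool_wide, spool_narrow and the y axis of cradle, either way round below 0.17 rad and contact force between the fingers and spool_wide below 0.05 N and linear speed of each of spool_wide, spool_narrow below 0.03 m/s and angular speed of each of spool_wide, spool_narrow below 0.4 rad/s and x of spool_narrow in the frame of cradle between -0.012 and 0.012 m and y of spool_narrow in the frame of cradle between -0.085 and 0.085 m and z of spool_narrow in the frame of cradle between 0.07 and 0.09 m and contact force between the fingers and spool_narrow below 0.05 N and distance of spool_back from where it was at the start of the episode below 0.03 m), for 0.2 s.
2. the back spool stands released and centred on the feed stand's rollers (x of spool_back in the frame of feed between -0.012 and 0.012 m and y of spool_back in the frame of feed between -0.012 and 0.012 m and z of spool_back in the frame of feed between 0.074 and 0.094 m and angle between the y axis of spool_back and the y axis of feed, either way round below 0.17 rad and contact force between the fingers and spool_back below 0.05 N and linear speed of spool_back below 0.03 m/s and angular speed of spool_back below 0.4 rad/s), for 0.2 s.
At the end, for the whole second after the job is handed in: The back spool stands at rest on the feed stand's rollers, centred within 12 mm along and across them and with its axis within 10 degrees of the rollers'; the wide and the narrow spool hang at rest on the rack's tube, each within 15 mm of where it hung at the start; nothing is held (all of step 2 and distance of each of spool_wide, spool_narrow from where it was at the start of the episode below 0.015 m and angle between the y axis of each of spool_wide, spool_narrow and the y axis of rack, either way round below 0.17 rad and contact force between the fingers and spool_wide below 0.05 N and linear speed of each of spool_wide, spool_narrow below 0.03 m/s and angular speed of each of spool_wide, spool_narrow below 0.4 rad/s and contact force between the fingers and spool_narrow below 0.05 N); the robot touches nothing.
It fails at once if the glue stick is pushed more than 20 mm or knocked over (distance of glue_stick from where it was at the start of the episode above 0.02 m or angle between glue_stick's own z axis and vertical above 0.4 rad).
It fails at once if the nozzle case is pushed more than 20 mm or knocked over (distance of nozzle_case from where it was at the start of the episode above 0.02 m or angle between nozzle_case's own z axis and vertical above 0.4 rad).
It fails at once if the figurine is pushed more than 20 mm or knocked over (distance of figurine from where it was at the start of the episode above 0.02 m or angle between figurine's own z axis and vertical above 0.4 rad).
It fails at once if a spool is dropped (falls freely by 20 mm or more) ((linear speed of spool_back above 0.6 m/s and contact force between the fingers and spool_back below 0.05 N) or (linear speed of spool_wide above 0.6 m/s and contact force between the fingers and spool_wide below 0.05 N) or (linear speed of spool_narrow above 0.6 m/s and contact force between the fingers and spool_narrow below 0.05 N)).
It also fails if it takes over 120 s, if anything falls off the work surface, if the arm or the gripper's body presses on something with over 40 N, if the wrist force passes 120 N, or if a joint passes its speed limit or range.

ROBOT

A 7-joint arm with a two-finger parallel gripper is mounted at the origin on the work surface. World frame = base frame: x ahead of the robot, y to its left, z up, the work surface at z = 0. Lengths are in m, angles in rad, forces in N, time in s.
With the tool pointing down it reaches from about 0.425 to 0.925 m from the base axis. Payload 6.8 kg.
Tool frame: the origin (TCP) lies midway between the tips of the shut fingers; the grasp point (between the pads) lies 19 mm behind it (grip_point_offset is the distance from the TCP to the grasp point, in m); y points along the fingers, x is the direction in which the jaws open and shut, and the axes are right-handed (so a half turn about y gives the same grasp; the last joint's range is limited). The gripper opens to 85 mm and grips with 20 to 120 N. Pads are 22 mm wide; open, the fingers measure 114 mm over their backs; the gripper's body (76 mm by 85 mm) begins 54 mm behind the grasp point. The pads swing forward as they close: fully open they stand 13 mm farther back than shut.
Start: joints at [1.115, 0.477, 0.022, 1.555, -0.011, 1.109, -0.083], TCP at [0.23, -0.635, 0.231] pointing down, gripper open.
Joint ranges: [-2.96, 2.96], [-0.34, 2.1], [-1.41, 1.46], [0.24, 2.44], [-1.37, 4.51], [0.17, 1.92], [-2.96, 2.96]. Speed limits (rad/s): [2.39, 2.39, 3.14, 3.14, 3.14, 3.14, 3.14].

INTERFACE

Orientations are given as a unit quaternion [w, x, y, z].
In Python, from station import get_obs, read_camera, hand_in, grip_point_offset gives the robot as it stands.
- The arm moves only by the tool play_rows, never from a script. Its argument "increments" is a list of rows, each a list of 2 entries, a list of its own where there are three numbers: the shift along the tool's x, y, z in m, then the turn, a rotation vector about the tool's x, y, z in degrees. In form: [[[tx, ty, tz], [ax, ay, az]], ...]. A call has 1 to 20 rows; each row shifts and turns the commanded pose from where the row before left it, along the tool's axes as they then stand; what a row does not reach is not made up. A row lasts 1/12 s, in which the tool goes at most 41.7 mm and 7.16 degrees, less where a joint would pass 70% of its speed; a pose out of reach is approached as far as the arm can. A call with a gripper value outside its range is refused whole. "gripper" is the finger opening in m, from 0 to 0.0854, set as the call begins (left out, the last holds). The fingers move at their own pace and stop on an object; "grip_force" is the grip in N (left out, the last holds). Time passes only in rows, so rows that do not move let the fingers close. It gives the time, the measured TCP pose, the force and the opening at its end, in the units of the state.
- get_obs(): the state, without advancing time (a new reading comes with each control period).
- read_camera(name): name is "scene" or "top"; returns a dict with "color" (420x560x3 uint8, red, green, blue), "range_z" (420x560 float32, m along the optical axis (not along the pixel's ray), 0 where there is no reading), "intrinsics" (3x3 intrinsics, pixels), "R" (3x3) and "t" (3): a world point X has camera coordinates R X + t. Camera axes: x right, y down, z forward; pixel columns grow to the right and rows downward; lengths in m; the calibration is good to about 2 mm. A picture is of the moment at which its call begins.
- hand_in(): hands the job in, once; it reports no verdict.
The state is a dict: "t": time; "q": joint angles; "joint_vel": joint speeds; "joint_torque": joint torques, N m; "eef_pos": TCP position; "tool_rot": TCP orientation; "contact_force": force on the tool from outside, world axes, zero at the start; "torque": the same for the moment, N m; "gripper_width": opening from 0.0 (shut) to 1.0 (fully open).
Only numpy, scipy, OpenCV 4.12 (cv2) and the standard library are available. Lean on these libraries where they do the work, as an engineer would, in place of code of your own. Each camera call takes 0.05 s, during which the arm holds its last target. There are 200 camera calls.

## Working session

There is one attempt and no reset: what is moved stays moved. The work goes in short steps, Python scripts to look and compute and a tool call to move; the robot and the scene stay as the last step left them, time stands still between calls to the robot, and variables do not carry over. Pictures are saved under pics/ and viewed, about 12 in all and at most 16, crops included, and the job is handed in when it is done.

Besides the shell and the picture viewer there is one more tool, called after ">>>" as name(argument=value, ...), one argument or row to a line, values as JSON. play_rows: Moves the arm, as the interface text tells. Its arguments: {"type":"object","properties":{"increments":{"type":"array","items":{"type":"array"}},"gripper":{"type":"number"},"grip_force":{"type":"number"}},"required":["increments"]}

```bash
ls; mkdir -p pics; cat > h.py <<'E'
import numpy as np, cv2
from station import get_obs, read_camera, hand_in, grip_point_offset
def cloud(n):
    c=read_camera(n); K=c["intrinsics"]; z=c["range_z"]
    v,u=np.indices(z.shape)
    P=np.stack([(u-K[0,2])*z/K[0,0],(v-K[1,2])*z/K[1,1],z],-1)
    W=(P-c["t"])@c["R"]; W[z==0]=np.nan
    return c,W
def save(n,img,s=1):
    img=cv2.resize(img,None,fx=s,fy=s); cv2.imwrite("pics/"+n,img[...,::-1])
E
python3 - <<'E'
from h import *
print(get_obs(),grip_point_offset)
for n in("scene","top"):
    c,W=cloud(n); save(n+"0.png",c["color"],1.4)
    np.savez("/tmp/"+n,W=W,c=c["color"]); print(n,c["R"],c["t"],c["intrinsics"])
E
```

```text
pics
{'t': 0.0, 'q': array([ 1.11490598,  0.47779952,  0.02235522,  1.55646116, -0.01149727,
        1.10929113, -0.08309386]), 'joint_vel': array([-2.73240271e-04, -2.67493540e-05, -1.52087009e-04,  1.14617278e-03,
        1.20823036e-03, -1.22904055e-03,  4.76344079e-04]), 'joint_torque': array([ 2.62749118e-04, -5.96444356e+01,  1.60785310e+00, -2.81201237e+01,
        1.24364629e-02,  9.13012773e-03,  2.80760912e-05]), 'eef_pos': array([ 0.22982752, -0.63403615,  0.23032231]), 'tool_rot': array([ 0.57930021, -0.57864381,  0.40650245, -0.40538669]), 'contact_force': array([ 0.50274823, -0.13774917,  0.4993717 ]), 'torque': array([0.00431561, 0.03229691, 0.00921252]), 'gripper_width': 0.998999624203817} 0.0187
scene [[-0.87191908  0.48960626  0.00654424]
 [ 0.41547958  0.7468501  -0.51922216]
 [-0.25910199 -0.45000071 -0.85461425]] [ 0.49632951 -0.19642484  1.59326191] [[538.27176395   0.         281.36118926]
 [  0.         538.27176395 205.26784338]
 [  0.           0.           1.        ]]
top [[ 0.0169295  -0.99983588 -0.00644996]
 [-0.99610869 -0.01630766 -0.08661141]
 [ 0.08649201  0.00789115 -0.99622129]] [0.00782445 0.57478385 1.23002657] [[485.20614032   0.         277.58030961]
 [  0.         485.20614032 212.05546098]
 [  0.           0.           1.        ]]
```

View pics/scene0.png

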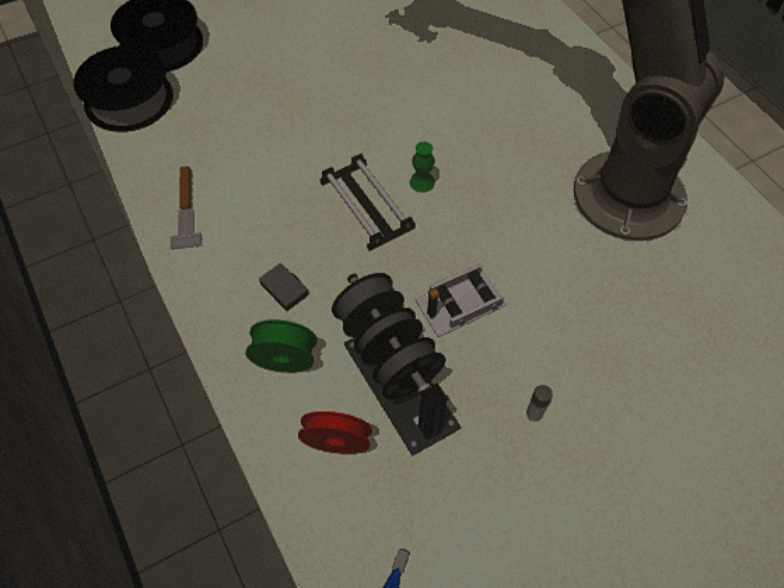

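View pics/top0.png

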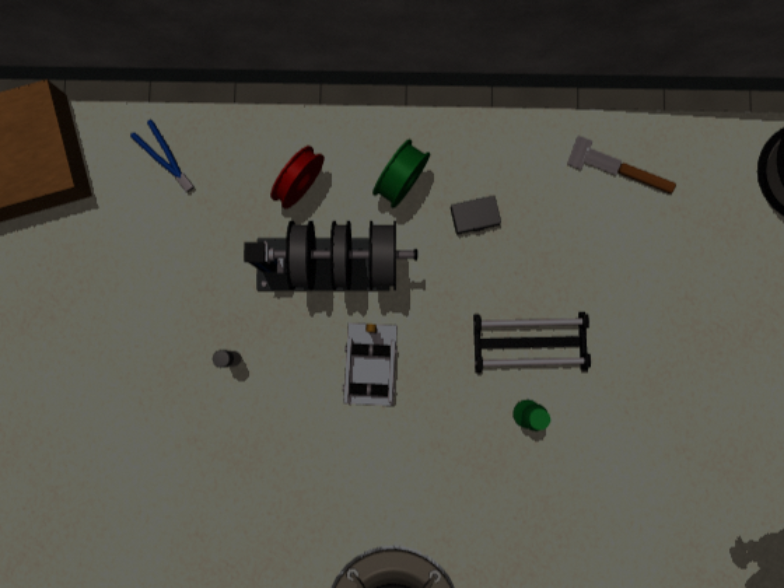

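```bash
cat > m.py <<'E'
from h import *
import numpy as np
D=np.load("/tmp/top.npz"); W=D["W"]; C=D["c"].astype(int)
def sel(u0,u1,v0,v1):  # in 1.4x pixels
    s=np.s_[int(v0/1.4):int(v1/1.4),int(u0/1.4):int(u1/1.4)]
    return W[s].reshape(-1,3),C[s].reshape(-1,3)
def q(a): return np.round(np.nanpercentile(a,[1,10,50,90,99],axis=0),4).tolist()
def rect(m):
    r=cv2.minAreaRect((m[:,:2]*1000).astype(np.float32)); return np.round(r[0],1),np.round(r[1],1),round(r[2],1),len(m)
P,c=sel(500,560,0,90); 
P,c=sel(400,470,520,560) 
print("bench",q(sel(380,450,430,500)[0][:,2]))
P,c=sel(240,430,215,300)
for lo,hi in((.115,.15),(.16,.19),(-.01,.02)):
    m=P[(P[:,2]>lo)&(P[:,2]<hi)]; print("rack",lo,hi,rect(m),q(m[:,1]),q(m[:,0]))
# tube
m=P[(P[:,2]>.125)&(P[:,2]<.142)&(abs(P[:,0]-np.nanmedian(P[(P[:,2]>.16),0]))<.02)]
p=np.polyfit(m[:,1],m[:,0],1);print("tube x=a*y+b",p,q(m))
m=P[P[:,2]>.163]; ys=np.sort(m[:,1]); br=np.where(np.diff(ys)>.006)[0]
for s in np.split(ys,br+1): 
    k=(m[:,1]>=s[0])&(m[:,1]<=s[-1]); print("sp",s[0],s[-1],len(s),m[k,2].max(),np.median(m[k,0]))
for n,b,lo,hi in (("cradle",(465,600,305,380),.012,.05),("cradend",(465,600,305,380),.032,.05),("feed",(335,405,318,412),.012,.045),("post",(335,405,318,412),.07,.12),
  ("glue",(205,245,340,375),.07,.12),("fig",(505,560,390,440),.07,.13),("case",(445,510,190,240),.012,.04)):
    P,c=sel(*b); m=P[(P[:,2]>lo)&(P[:,2]<hi)]; print(n,rect(m),q(m))
E
python3 m.py
```

```text
bench [-0.006, -0.0034, 0.0, 0.0032, 0.0057]
rack 0.115 0.15 (array([635. , 113.6]), array([119. , 283.8]), 0.2, 935) [-0.0259, 0.0055, 0.1091, 0.2136, 0.24] [0.5773, 0.585, 0.6323, 0.6815, 0.6919]
rack 0.16 0.19 (array([635. ,  97.2]), array([ 86.7, 180. ]), 0.8, 1341) [0.0072, 0.0166, 0.0971, 0.1777, 0.186] [0.5974, 0.6097, 0.6354, 0.6624, 0.6741]
rack -0.01 0.02 (array([653.5, 123.6]), array([163. , 361.1]), 1.0, 5065) [-0.0558, -0.0356, 0.117, 0.276, 0.301] [0.5719, 0.5811, 0.6454, 0.7243, 0.7337]
tube x=a*y+b [-0.02963479  0.63855908] [[0.6193, -0.0281, 0.1267], [0.629, -0.0164, 0.1316], [0.6355, 0.1189, 0.1358], [0.6425, 0.2189, 0.1398], [0.6464, 0.2458, 0.1414]]
sp 0.006695447401088197 0.049706044125868196 458 0.17999816078729933 0.6361034370388607
sp 0.08581775768221432 0.11403963169796931 306 0.17996474111684704 0.6360508235537379
sp 0.15057341319735185 0.1868410776567257 395 0.18042624030378443 0.6345764421094191
cradle (array([ 495.5, -246. ]), array([106.3, 212.3]), 2.3, 1084) [[0.4441, -0.3482, 0.0124], [0.4553, -0.3416, 0.0162], [0.495, -0.2486, 0.0284], [0.5354, -0.148
[... 506 characters left out ...]
4, 0.0812], [0.5073, 0.0397, 0.0852], [0.5134, 0.0478, 0.0893], [0.5195, 0.0565, 0.0931], [0.5199, 0.0569, 0.0961]]
glue (array([456.2, 306.4]), array([29.8, 29. ]), 8.8, 148) [[0.442, 0.2924, 0.0715], [0.4447, 0.2936, 0.0833], [0.4566, 0.3044, 0.0923], [0.4665, 0.316, 0.0961], [0.4702, 0.3205, 0.0981]]
fig (array([ 363.7, -239.3]), array([39.1, 43.9]), 88.6, 297) [[0.3422, -0.2585, 0.0715], [0.3501, -0.2534, 0.0751], [0.3646, -0.2374, 0.1059], [0.3792, -0.2249, 0.1099], [0.3853, -0.2205, 0.1127]]
case (array([ 731.5, -142.9]), array([57.7, 86.3]), 13.3, 694) [[0.7003, -0.1851, 0.0131], [0.7087, -0.1747, 0.0194], [0.7321, -0.1426, 0.0228], [0.7542, -0.1091, 0.0261], [0.7645, -0.0988, 0.029]]
```

```bash
cat >> h.py <<'E'
from scipy.spatial.transform import Rotation as Ro
def tool():
    o=get_obs(); w,x,y,z=o["tool_rot"]; return o,Ro.from_quat([x,y,z,w])
def goal(pos,yaw,sgn,tilt=0):
    # jaw axis along +-world y (yawed), fingers down; tilt about tool x
    a=np.radians(yaw); X=sgn*np.array([-np.sin(a),np.cos(a),0]); Y=np.array([0,0,-1.]); 
    G=Ro.from_matrix(np.stack([X,Y,np.cross(X,Y)],1))*Ro.from_rotvec([tilt,0,0],degrees=True)
    o,R=tool(); d=np.array(pos)-o["eef_pos"]
    print("turn",(R.inv()*G).as_rotvec(degrees=True).round(2),"shift after turn",G.inv().apply(d).round(4),"now",R.inv().apply(d).round(4))
E
python3 - <<'E'
from h import *
o,R=tool(); print(R.as_matrix().round(3)); 
for s in(1,-1): goal([.636,.028,.26],1,s)
m=__import__('numpy').load("/tmp/top.npz");W=m["W"].reshape(-1,3);C=m["c"].reshape(-1,3).astype(int)
F=(W[:,0]>.37)&(W[:,0]<.505)&(W[:,1]>-.02)&(W[:,1]<.12)
k=F&(W[:,2]>.028)&(W[:,2]<.045); P=W[k]
for x0 in np.arange(.38,.5,.02):
    p=P[(P[:,0]>x0)&(P[:,0]<x0+.02),1]; h=p<.05; print(x0.round(2),p.min().round(4),p[h].mean().round(4),p[~h].mean().round(4),p.max().round(4))
k=F&(W[:,2]>.01)&(W[:,2]<.05)&(C.sum(1)<110)&(abs(W[:,1]-.05)<.03); P=W[k]
for h in (P[:,0]<.44,P[:,0]>=.44): p=P[h]; print(len(p),np.percentile(p[:,0],[2,50,98]).round(4),p[:,2].max(),np.polyfit(p[:,1],p[:,0],1))
E
```

```text
[[ 0.341 -0.001  0.94 ]
 [-0.94   0.001  0.341]
 [-0.002 -1.    -0.   ]]
turn [-1.3000e-01 -1.6107e+02 -3.0000e-02] shift after turn [ 0.6549 -0.0295 -0.4176] now [-0.4841 -0.0289  0.6075]
turn [ 0.02 18.93 -0.09] shift after turn [-0.6549 -0.0295  0.4176] now [-0.4841 -0.0289  0.6075]
0.38 0.0082 0.0218 0.0788 0.0945
0.4 0.0083 0.0279 0.0752 0.0977
0.42 0.0086 0.0113 0.0906 0.0953
0.44 0.0065 0.0103 0.0902 0.0933
0.46 0.0017 0.0257 0.074 0.0966
0.48 0.007 0.0234 0.0776 0.0967
175 [0.3945 0.405  0.4147] 0.039131470319486154 [0.03084218 0.402921  ]
171 [0.4661 0.4762 0.4864] 0.03912330369249796 [0.03728966 0.47433895]
```

>>> play_rows(
  increments=[
    [[0, -0.007, 0], [0, 4.73, 0]],
    [[0, -0.007, 0], [0, 4.73, 0]],
    [[0, -0.007, 0], [0, 4.73, 0]],
    [[0, -0.007, 0], [0, 4.73, 0]],
    [[-0.027, 0, 0.017], [0, 0, 0]],
    [[-0.027, 0, 0.017], [0, 0, 0]],
    [[-0.027, 0, 0.017], [0, 0, 0]],
    [[-0.027, 0, 0.017], [0, 0, 0]],
    [[-0.027, 0, 0.017], [0, 0, 0]],
    [[-0.027, 0, 0.017], [0, 0, 0]],
    [[-0.027, 0, 0.017], [0, 0, 0]],
    [[-0.027, 0, 0.017], [0, 0, 0]],
    [[-0.027, 0, 0.017], [0, 0, 0]],
    [[-0.027, 0, 0.017], [0, 0, 0]],
    [[-0.027, 0, 0.017], [0, 0, 0]],
    [[-0.027, 0, 0.017], [0, 0, 0]],
  ],
  gripper=0.085,
)

```text
t: 1.43
eef_pos: [0.4286, -0.3055, 0.2591]
tool_rot: [-0.504, 0.504, -0.496, 0.495]
contact_force: [0.3, -0.0, 0.4]
gripper_width: 0.996
```

>>> play_rows(
  increments=[
    [[-0.027, 0, 0.017], [0, 0, 0]],
    [[-0.027, 0, 0.017], [0, 0, 0]],
    [[-0.027, 0, 0.017], [0, 0, 0]],
    [[-0.027, 0, 0.017], [0, 0, 0]],
    [[-0.027, 0, 0.017], [0, 0, 0]],
    [[-0.027, 0, 0.017], [0, 0, 0]],
    [[-0.027, 0, 0.017], [0, 0, 0]],
    [[-0.027, 0, 0.017], [0, 0, 0]],
    [[-0.027, 0, 0.017], [0, 0, 0]],
    [[-0.027, 0, 0.017], [0, 0, 0]],
    [[-0.027, 0, 0.017], [0, 0, 0]],
    [[-0.027, 0, 0.017], [0, 0, 0]],
    [[0, 0, 0], [0, 0, 0]],
    [[0, 0, 0], [0, 0, 0]],
  ],
  gripper=0.06,
)

```text
t: 2.6
eef_pos: [0.6267, 0.023, 0.2585]
tool_rot: [-0.505, 0.505, -0.495, 0.494]
contact_force: [-0.5, -0.7, -0.2]
gripper_width: 0.704
```

```bash
python3 -c "
from h import *
goal([.6355,.028,.26],1,-1); goal([.6355,.028,.146],1,-1); o=get_obs(); print(o['t'],o['gripper_width'],o['q'].round(2))"
```

```text
turn [ 0.07  0.24 -0.05] shift after turn [-0.0049 -0.0015  0.0089] now [-0.0048 -0.0015  0.0089]
turn [ 0.07  0.24 -0.05] shift after turn [-0.0049  0.1125  0.0089] now [-0.0047  0.1125  0.009 ]
2.6 0.7041133055736645 [ 0.06  0.39 -0.26  1.63  0.11  1.14 -1.78]
```

>>> play_rows(
  increments=[
    [[-0.0025, 0.0, 0.0045], [0, 0, 0]],
    [[-0.0025, 0.0, 0.0045], [0, 0.24, 0]],
    [[0, 0.02, 0], [0, 0, 0]],
    [[0, 0.02, 0], [0, 0, 0]],
    [[0, 0.02, 0], [0, 0, 0]],
    [[0, 0.02, 0], [0, 0, 0]],
    [[0, 0.015, 0], [0, 0, 0]],
    [[0, 0.012, 0], [0, 0, 0]],
    [[0, 0.01, 0], [0, 0, 0]],
    [[0, 0.0, 0], [0, 0, 0]],
    [[0, 0, 0], [0, 0, 0]],
    [[0, 0, 0], [0, 0, 0]],
  ],
)

```text
t: 3.6
eef_pos: [0.6363, 0.0256, 0.1433]
tool_rot: [0.504, -0.503, 0.496, -0.497]
contact_force: [0.6, -0.3, 1.1]
gripper_width: 0.702
```

```bash
python3 -c "
from h import *
goal([.6355,.028,.14],1,-1); c,W=cloud('scene'); save('s1.png',c['color'][140:340,200:360],4)"
```

```text
turn [-0.1  -0.25 -0.01] shift after turn [-0.0024  0.0033 -0.0008] now [-0.0024  0.0033 -0.0008]
```

View pics/s1.png

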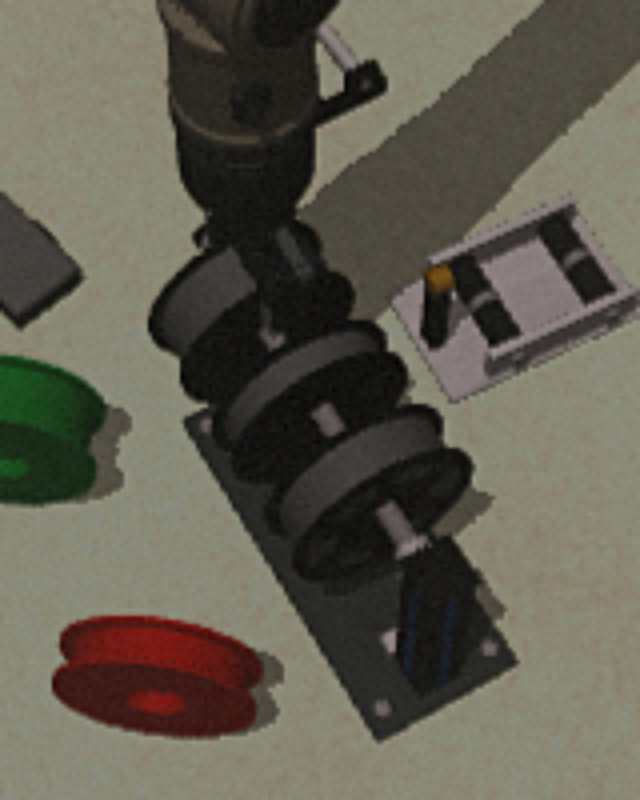

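>>> play_rows(
  increments=[
    [[-0.002, 0.002, 0], [0, 0, 0]],
    [[0, 0, 0], [0, 0, 0]],
    [[0, 0, 0], [0, 0, 0]],
    [[0, 0, 0], [0, 0, 0]],
    [[0, 0, 0], [0, 0, 0]],
    [[0, 0, 0], [0, 0, 0]],
    [[0, 0, 0], [0, 0, 0]],
    [[0, 0, 0], [0, 0, 0]],
  ],
  gripper=0.02,
  grip_force=80,
)

```text
t: 4.32
eef_pos: [0.6363, 0.028, 0.1413]
tool_rot: [0.504, -0.503, 0.496, -0.497]
contact_force: [-0.9, 1.1, 6.5]
gripper_width: 0.503
```

```bash
python3 -c "
from h import *
o=get_obs();print(o['eef_pos'],o['gripper_width'],o['contact_force'])"
```

```text
[0.63625864 0.02801584 0.14127751] 0.502568779485481 [-0.88961324  1.07594544  6.48291071]
```

>>> play_rows(
  increments=[
    [[0, -0.0045, 0], [0, 0, 0]],
    [[0, -0.0045, 0], [0, 0, 0]],
    [[0, -0.004, 0], [0, 0, 0]],
    [[0, 0, 0], [0, 0, 0]],
  ],
)

```text
t: 4.65
eef_pos: [0.6356, 0.0276, 0.1539]
tool_rot: [0.503, -0.503, 0.497, -0.497]
contact_force: [-0.4, 0.3, -4.0]
gripper_width: 0.507
```

```bash
python3 -c "
from h import *
o=get_obs();print(o['contact_force'],o['torque'])
goal([.6363+.11*.017,.028-.11,.1543],1,-1)"
```

```text
[-0.42726164  0.32117765 -3.98127915] [ 0.07821361 -0.04207993 -0.00888676]
turn [-0.03 -0.24  0.  ] shift after turn [ 0.1096 -0.0004  0.0006] now [ 0.1096 -0.0004  0.0011]
```

>>> play_rows(
  increments=[
    [[0.008, 0, 0], [0, 0, 0]],
    [[0.014, 0, 0], [0, 0, 0]],
    [[0.014, 0, 0], [0, 0, 0]],
    [[0.014, 0, 0], [0, 0, 0]],
    [[0.014, 0, 0], [0, 0, 0]],
    [[0.014, 0, 0], [0, 0, 0]],
    [[0.014, 0, 0], [0, 0, 0]],
    [[0.012, 0, 0], [0, 0, 0]],
    [[0.006, 0, 0], [0, 0, 0]],
    [[0, 0, 0], [0, 0, 0]],
  ],
)

```text
t: 5.48
eef_pos: [0.6369, -0.085, 0.1532]
tool_rot: [-0.502, 0.503, -0.497, 0.498]
contact_force: [0.1, -0.4, -3.3]
gripper_width: 0.504
```

```bash
python3 -c "
from h import *
o=get_obs();print(o['contact_force'],o['torque'])
goal([.4972,-.291,.155],2.3,-1)
goal([.4972,-.291,.104],2.3,-1)
c,W=cloud('scene'); save('s2.png',c['color'][60:360,160:400],2.5)"
```

```text
[ 0.07056644 -0.4406846  -3.30979248] [-0.02370569  0.00621371 -0.03954388]
turn [ 0.01 -1.7   0.06] shift after turn [ 0.2002 -0.0018 -0.1478] now [ 0.2045 -0.0016 -0.1418]
turn [ 0.01 -1.7   0.06] shift after turn [ 0.2002  0.0492 -0.1478] now [ 0.2044  0.0494 -0.1418]
```

View pics/s2.png

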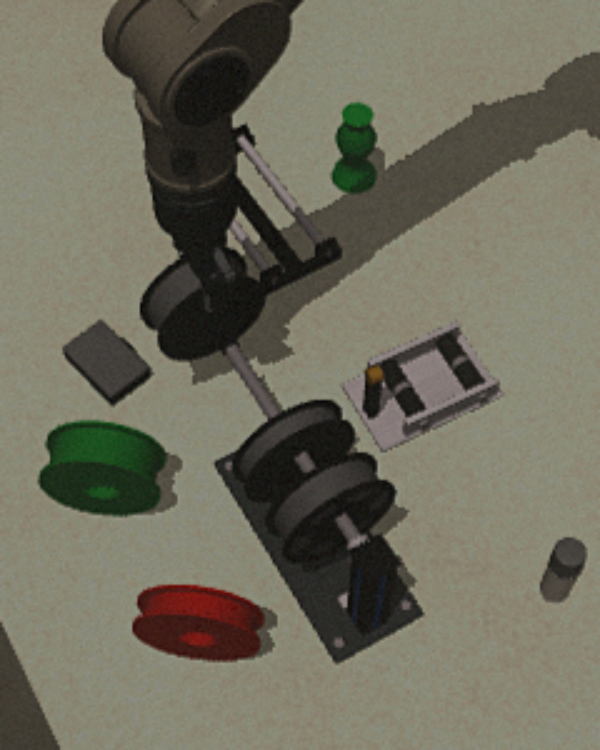

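>>> play_rows(
  increments=[
    [[0.008, 0, -0.006], [0, -0.6, 0]],
    [[0.016, 0, -0.012], [0, -0.6, 0]],
    [[0.016, 0, -0.012], [0, -0.5, 0]],
    [[0.016, 0, -0.012], [0, 0, 0]],
    [[0.016, 0, -0.012], [0, 0, 0]],
    [[0.016, 0, -0.012], [0, 0, 0]],
    [[0.016, 0, -0.012], [0, 0, 0]],
    [[0.016, 0, -0.012], [0, 0, 0]],
    [[0.016, 0, -0.012], [0, 0, 0]],
    [[0.016, 0, -0.012], [0, 0, 0]],
    [[0.016, 0, -0.012], [0, 0, 0]],
    [[0.016, 0, -0.012], [0, 0, 0]],
    [[0.014, 0, -0.009], [0, 0, 0]],
    [[0.004, 0, -0.002], [0, 0, 0]],
    [[0, 0.012, 0], [0, 0, 0]],
    [[0, 0.012, 0], [0, 0, 0]],
    [[0, 0.008, 0], [0, 0, 0]],
    [[0, 0, 0], [0, 0, 0]],
    [[0, 0, 0], [0, 0, 0]],
  ],
)

```text
t: 7.12
eef_pos: [0.4961, -0.2885, 0.1201]
tool_rot: [-0.511, 0.511, -0.489, 0.488]
contact_force: [-0.2, -0.2, -3.6]
gripper_width: 0.504
```

```bash
python3 -c "
from h import *
goal([.4972,-.291,.104],2.3,-1)"
```

```text
turn [ 0.1   0.29 -0.09] shift after turn [0.0025 0.0161 0.001 ] now [0.0026 0.0161 0.001 ]
```

>>> play_rows(
  increments=[
    [[0.001, 0.005, 0.0005], [0, 0, 0]],
    [[0.001, 0.004, 0.0005], [0, 0, 0]],
    [[0, 0.003, 0], [0, 0, 0]],
    [[0, 0.002, 0], [0, 0, 0]],
    [[0, 0.001, 0], [0, 0, 0]],
    [[0, 0, 0], [0, 0, 0]],
  ],
)

```text
t: 7.62
eef_pos: [0.4971, -0.292, 0.1061]
tool_rot: [-0.511, 0.511, -0.489, 0.489]
contact_force: [-0.2, 0.2, -3.5]
gripper_width: 0.507
```

>>> play_rows(
  increments=[
    [[0, 0.001, 0], [0, 0, 0]],
    [[0, 0.001, 0], [0, 0, 0]],
    [[0, 0, 0], [0, 0, 0]],
  ],
)

```text
t: 7.87
eef_pos: [0.4974, -0.2922, 0.1047]
tool_rot: [0.511, -0.511, 0.489, -0.489]
contact_force: [-1.0, -0.3, 0.4]
gripper_width: 0.504
```

>>> play_rows(
  increments=[
    [[0, 0.0005, 0], [0, 0, 0]],
    [[0, 0, 0], [0, 0, 0]],
  ],
)

```text
t: 8.03
eef_pos: [0.4974, -0.2922, 0.1047]
tool_rot: [0.511, -0.511, 0.489, -0.489]
contact_force: [-4.0, 2.2, 5.2]
gripper_width: 0.509
```

>>> play_rows(
  increments=[
    [[0, 0, 0], [0, 0, 0]],
    [[0, 0, 0], [0, 0, 0]],
    [[0, 0, 0], [0, 0, 0]],
    [[0, 0, 0], [0, 0, 0]],
    [[0, -0.01, 0], [0, 0, 0]],
    [[0, -0.015, 0], [0, 0, 0]],
    [[0, -0.015, 0], [0, 0, 0]],
    [[0, -0.02, 0], [0, 0, 0]],
    [[0, -0.02, 0], [0, 0, 0]],
    [[0, -0.02, 0], [0, 0, 0]],
    [[0, -0.02, 0], [0, 0, 0]],
    [[0, -0.01, 0], [0, 0, 0]],
    [[0, 0, 0], [0, 0, 0]],
  ],
  gripper=0.065,
)

```text
t: 9.12
eef_pos: [0.4987, -0.2927, 0.2368]
tool_rot: [0.511, -0.51, 0.487, -0.491]
contact_force: [0.5, 0.1, 1.0]
gripper_width: 0.76
```

```bash
python3 -c "
from h import *
goal([.6355,.0995,.235],1,-1)
c,W=cloud('top');P=W.reshape(-1,3)
for n,b in (('cr',(.42,.57,-.345,-.15)),('rk',(.55,.75,-.02,.2))):
    k=(P[:,0]>b[0])&(P[:,0]<b[1])&(P[:,1]>b[2])&(P[:,1]<b[3]); p=P[k]; print(n,np.percentile(p[:,2],99.5)); h=p[(p[:,2]>(.12 if n=='cr' else .163))&(p[:,2]<.2)]; print(len(h),np.percentile(h,[1,50,99],axis=0).round(3))
"
```

```text
turn [-0.26  1.46  0.15] shift after turn [-0.3898  0.0018  0.1437] now [-0.386   0.0015  0.1536]
cr 0.6580367712449112
345 [[ 0.456 -0.314  0.12 ]
 [ 0.481 -0.291  0.127]
 [ 0.539 -0.268  0.139]]
rk 0.17714030827659277
703 [[0.6   0.086 0.163]
 [0.636 0.154 0.169]
 [0.671 0.186 0.18 ]]
```

>>> play_rows(
  increments=[
    [[-0.012, 0, 0.005], [0, 0.75, 0]],
    [[-0.024, 0, 0.009], [0, 0.75, 0]],
    [[-0.025, 0, 0.009], [0, 0, 0]],
    [[-0.025, 0, 0.009], [0, 0, 0]],
    [[-0.025, 0, 0.009], [0, 0, 0]],
    [[-0.025, 0, 0.009], [0, 0, 0]],
    [[-0.025, 0, 0.009], [0, 0, 0]],
    [[-0.025, 0, 0.009], [0, 0, 0]],
    [[-0.025, 0, 0.009], [0, 0, 0]],
    [[-0.025, 0, 0.009], [0, 0, 0]],
    [[-0.025, 0, 0.009], [0, 0, 0]],
    [[-0.025, 0, 0.009], [0, 0, 0]],
    [[-0.025, 0, 0.009], [0, 0, 0]],
    [[-0.025, 0, 0.009], [0, 0, 0]],
    [[-0.025, 0, 0.009], [0, 0, 0]],
    [[-0.024, 0, 0.01], [0, 0, 0]],
    [[-0.005, 0, 0.003], [0, 0, 0]],
    [[0, 0, 0], [0, 0, 0]],
    [[0, 0, 0], [0, 0, 0]],
  ],
  gripper=0.05,
)

```text
t: 10.75
eef_pos: [0.6333, 0.0997, 0.2323]
tool_rot: [-0.503, 0.505, -0.496, 0.495]
contact_force: [-0.1, -0.8, 0.4]
gripper_width: 0.59
```

```bash
python3 -c "
from h import *
goal([.635,.1,.142],1,-1);print(get_obs()['gripper_width'])"
```

```text
turn [ 0.14 -0.03  0.06] shift after turn [-0.0003  0.0903  0.0017] now [-0.0004  0.0903  0.0019]
0.5899926218847541
```

>>> play_rows(
  increments=[
    [[0, 0.015, 0.0015], [0, 0, 0]],
    [[0, 0.018, 0], [0, 0, 0]],
    [[0, 0.018, 0], [0, 0, 0]],
    [[0, 0.018, 0], [0, 0, 0]],
    [[0, 0.012, 0], [0, 0, 0]],
    [[0, 0.006, 0], [0, 0, 0]],
    [[0, 0, 0], [0, 0, 0]],
    [[0, 0, 0], [0, 0, 0]],
  ],
)

```text
t: 11.42
eef_pos: [0.6357, 0.0999, 0.1471]
tool_rot: [-0.504, 0.504, -0.496, 0.496]
contact_force: [1.1, 0.4, 0.3]
gripper_width: 0.583
```

```bash
python3 -c "
from h import *
goal([.635,.1,.1425],1,-1);print(get_obs()['contact_force'])"
```

```text
turn [-0.01 -0.08  0.01] shift after turn [-0.0001  0.0046 -0.0007] now [-0.0001  0.0046 -0.0007]
[1.10102797 0.35651101 0.28417366]
```

>>> play_rows(
  increments=[
    [[0, 0.003, 0], [0, 0, 0]],
    [[0, 0.001, 0], [0, 0, 0]],
    [[0, 0, 0], [0, 0, 0]],
    [[0, 0, 0], [0, 0, 0]],
    [[0, 0, 0], [0, 0, 0]],
    [[0, 0, 0], [0, 0, 0]],
    [[0, 0, 0], [0, 0, 0]],
    [[0, 0, 0], [0, 0, 0]],
  ],
  gripper=0.01,
)

```text
t: 12.08
eef_pos: [0.6362, 0.1007, 0.1439]
tool_rot: [0.505, -0.504, 0.495, -0.496]
contact_force: [-0.7, 0.2, 5.3]
gripper_width: 0.318
```

>>> play_rows(
  increments=[
    [[0, -0.0045, 0], [0, 0, 0]],
    [[0, -0.0045, 0], [0, 0, 0]],
    [[0, -0.004, 0], [0, 0, 0]],
    [[0, 0, 0], [0, 0, 0]],
  ],
)

```text
t: 12.42
eef_pos: [0.6357, 0.1007, 0.1565]
tool_rot: [0.504, -0.504, 0.496, -0.496]
contact_force: [0.0, -0.1, -2.0]
gripper_width: 0.311
```

```bash
python3 -c "
from h import *
goal([.6355+.0028,.1-.165,.1565],1,-1);print(get_obs()['contact_force'])"
```

```text
turn [-0.05 -0.03 -0.01] shift after turn [ 0.1657  0.     -0.0003] now [ 0.1657  0.     -0.0002]
[ 0.04145401 -0.11491198 -1.96770523]
```

>>> play_rows(
  increments=[
    [[0.008, 0, 0], [0, 0, 0]],
    [[0.015, 0, 0], [0, 0, 0]],
    [[0.015, 0, 0], [0, 0, 0]],
    [[0.015, 0, 0], [0, 0, 0]],
    [[0.015, 0, 0], [0, 0, 0]],
    [[0.015, 0, 0], [0, 0, 0]],
    [[0.015, 0, 0], [0, 0, 0]],
    [[0.015, 0, 0], [0, 0, 0]],
    [[0.015, 0, 0], [0, 0, 0]],
    [[0.015, 0, 0], [0, 0, 0]],
    [[0.015, 0, 0], [0, 0, 0]],
    [[0.01, 0, 0], [0, 0, 0]],
    [[0.004, 0, 0], [0, 0, 0]],
    [[0, 0, 0], [0, 0, 0]],
  ],
)

```text
t: 13.58
eef_pos: [0.6383, -0.073, 0.1557]
tool_rot: [-0.504, 0.504, -0.496, 0.496]
contact_force: [0.0, -0.2, -2.5]
gripper_width: 0.317
```

```bash
python3 -c "
from h import *
goal([.4935,-.201,.1565],2.3,-1);print(get_obs()['contact_force'])"
```

```text
turn [ 0.01 -1.44  0.02] shift after turn [ 0.1221 -0.0008 -0.1498] now [ 0.1258 -0.0007 -0.1467]
[ 0.02026274 -0.16789647 -2.46437093]
```

>>> play_rows(
  increments=[
    [[0.005, 0, -0.006], [0, -0.7, 0]],
    [[0.01, 0, -0.012], [0, -0.7, 0]],
    [[0.01, 0, -0.0125], [0, 0, 0]],
    [[0.01, 0, -0.0125], [0, 0, 0]],
    [[0.01, 0, -0.0125], [0, 0, 0]],
    [[0.01, 0, -0.0125], [0, 0, 0]],
    [[0.01, 0, -0.0125], [0, 0, 0]],
    [[0.01, 0, -0.0125], [0, 0, 0]],
    [[0.01, 0, -0.0125], [0, 0, 0]],
    [[0.01, 0, -0.0125], [0, 0, 0]],
    [[0.01, 0, -0.0125], [0, 0, 0]],
    [[0.01, 0, -0.012], [0, 0, 0]],
    [[0.007, 0, -0.007], [0, 0, 0]],
    [[0, 0.012, 0], [0, 0, 0]],
    [[0, 0.012, 0], [0, 0, 0]],
    [[0, 0.008, 0], [0, 0, 0]],
    [[0, 0, 0], [0, 0, 0]],
    [[0, 0, 0], [0, 0, 0]],
  ],
)

```text
t: 15.08
eef_pos: [0.4936, -0.1985, 0.1231]
tool_rot: [-0.51, 0.511, -0.49, 0.489]
contact_force: [0.1, -0.5, -1.9]
gripper_width: 0.314
```

```bash
python3 -c "
from h import *
goal([.4935,-.201,.106],2.3,-1)"
```

```text
turn [ 0.08  0.13 -0.05] shift after turn [ 0.0025  0.0171 -0.0002] now [ 0.0025  0.0171 -0.0002]
```

>>> play_rows(
  increments=[
    [[0.001, 0.005, 0], [0, 0, 0]],
    [[0.001, 0.005, 0], [0, 0, 0]],
    [[0, 0.003, 0], [0, 0, 0]],
    [[0, 0.002, 0], [0, 0, 0]],
    [[0, 0.001, 0], [0, 0, 0]],
    [[0, 0.0, 0], [0, 0, 0]],
  ],
)

```text
t: 15.58
eef_pos: [0.4938, -0.2011, 0.1076]
tool_rot: [-0.51, 0.51, -0.49, 0.489]
contact_force: [0.2, 0.5, -1.9]
gripper_width: 0.314
```

>>> play_rows(
  increments=[
    [[0, 0.001, 0], [0, 0, 0]],
    [[0, 0.001, 0], [0, 0, 0]],
    [[0, 0, 0], [0, 0, 0]],
  ],
)

```text
t: 15.83
eef_pos: [0.4942, -0.2012, 0.1069]
tool_rot: [0.51, -0.51, 0.489, -0.49]
contact_force: [-3.6, 0.2, 7.7]
gripper_width: 0.317
```

>>> play_rows(
  increments=[
    [[0, 0, 0], [0, 0, 0]],
    [[0, 0, 0], [0, 0, 0]],
    [[0, 0, 0], [0, 0, 0]],
    [[0, 0, 0], [0, 0, 0]],
    [[0, -0.01, 0], [0, 0, 0]],
    [[0, -0.015, 0], [0, 0, 0]],
    [[0, -0.015, 0], [0, 0, 0]],
    [[0, -0.02, 0], [0, 0, 0]],
    [[0, -0.02, 0], [0, 0, 0]],
    [[0, -0.02, 0], [0, 0, 0]],
    [[0, -0.02, 0], [0, 0, 0]],
    [[0, -0.01, 0], [0, 0, 0]],
    [[0, 0, 0], [0, 0, 0]],
  ],
  gripper=0.055,
)

```text
t: 16.92
eef_pos: [0.4954, -0.2016, 0.2387]
tool_rot: [0.511, -0.509, 0.488, -0.491]
contact_force: [-0.2, 0.5, -0.2]
gripper_width: 0.644
```

```bash
python3 -c "
from h import *
goal([.634,.169,.235],1,-1)
c,W=cloud('scene');save('s3.png',c['color'][60:340,180:400],2.5)
c,W=cloud('top');P=W.reshape(-1,3)
for n,b,l in (('cr1',(.42,.57,-.335,-.24),.12),('cr2',(.42,.57,-.23,-.15),.12),('rk',(.55,.75,.12,.2),.163)):
    k=(P[:,0]>b[0])&(P[:,0]<b[1])&(P[:,1]>b[2])&(P[:,1]<b[3]); p=P[k];h=p[(p[:,2]>l)&(p[:,2]<.2)]; print(len(h),np.percentile(h,[1,50,99],axis=0).round(3))
"
```

```text
turn [-0.27  1.36  0.11] shift after turn [-0.3681  0.0037  0.1451] now [-0.3645  0.0037  0.1538]Traceback (most recent call last):
  File "<string>", line 7, in <module>
    k=(P[:,0]>b[0])&(P[:,0]<b[1])&(P[:,1]>b[2])&(P[:,1]<b[3]); p=P[k];h=p[(p[:,2]>l)&(p[:,2]<.2)]; print(len(h),np.percentile(h,[1,50,99],axis=0).round(3))
                                                                                                                ~~~~~~~~~~~~~^^^^^^^^^^^^^^^^^^^^
    return _quantile_unchecked(
        a, q, axis, out, overwrite_input, method, keepdims, weights)
    return _ureduce(a,
                    func=_quantile_ureduce_func,
    ...<5 lines>...
                    overwrite_input=overwrite_input,
                    method=method)
    r = func(a, **kwargs)
    result = _quantile(arr,
                       quantiles=q,
    ...<2 lines>...
                       out=out,
                       weights=wgt)
    slices_having_nans = np.isnan(arr[-1, ...])
                                  ~~~^^^^^^^^^
IndexError: index -1 is out of bounds for axis 0 with size 0
```

View pics/s3.png

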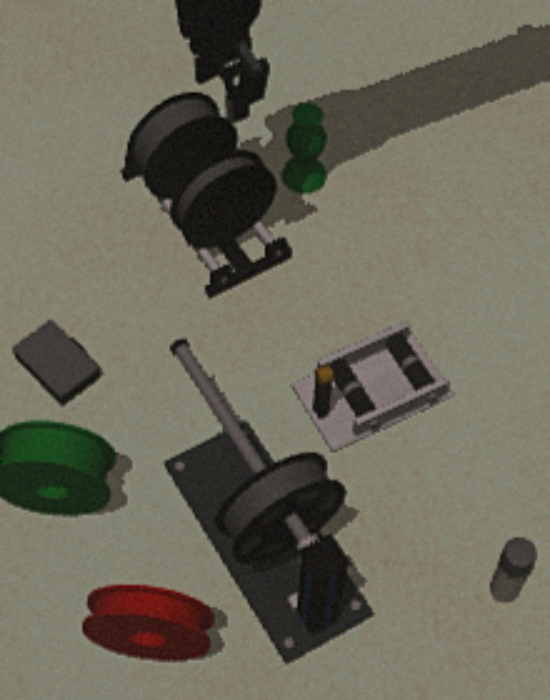

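>>> play_rows(
  increments=[
    [[-0.012, 0, 0.005], [0, 0.7, 0]],
    [[-0.024, 0, 0.01], [0, 0.7, 0]],
    [[-0.025, 0, 0.01], [0, 0, 0]],
    [[-0.025, 0, 0.01], [0, 0, 0]],
    [[-0.025, 0, 0.01], [0, 0, 0]],
    [[-0.025, 0, 0.01], [0, 0, 0]],
    [[-0.025, 0, 0.01], [0, 0, 0]],
    [[-0.025, 0, 0.01], [0, 0, 0]],
    [[-0.025, 0, 0.01], [0, 0, 0]],
    [[-0.025, 0, 0.01], [0, 0, 0]],
    [[-0.025, 0, 0.01], [0, 0, 0]],
    [[-0.025, 0, 0.01], [0, 0, 0]],
    [[-0.025, 0, 0.01], [0, 0, 0]],
    [[-0.025, 0, 0.01], [0, 0, 0]],
    [[-0.022, 0, 0.007], [0, 0, 0]],
    [[-0.01, 0, 0.003], [0, 0, 0]],
    [[0, 0, 0], [0, 0, 0]],
    [[0, 0, 0], [0, 0, 0]],
  ],
)

```text
t: 18.52
eef_pos: [0.6314, 0.1687, 0.2345]
tool_rot: [-0.503, 0.505, -0.496, 0.495]
contact_force: [-0.2, -1.5, -0.5]
gripper_width: 0.646
```

```bash
python3 -c "
from h import *
goal([.6345,.169,.142],1,-1);print(get_obs()['gripper_width'])"
```

```text
turn [ 0.12 -0.    0.07] shift after turn [-0.0003  0.0925  0.0031] now [-0.0004  0.0925  0.0033]
0.645987211201897
```

>>> play_rows(
  increments=[
    [[0, 0.015, 0.003], [0, 0, 0]],
    [[0, 0.018, 0], [0, 0, 0]],
    [[0, 0.018, 0], [0, 0, 0]],
    [[0, 0.018, 0], [0, 0, 0]],
    [[0, 0.012, 0], [0, 0, 0]],
    [[0, 0.006, 0], [0, 0, 0]],
    [[0, 0.003, 0], [0, 0, 0]],
    [[0, 0, 0], [0, 0, 0]],
  ],
)

```text
t: 19.18
eef_pos: [0.635, 0.1688, 0.1454]
tool_rot: [-0.504, 0.504, -0.496, 0.496]
contact_force: [-0.4, 0.8, 0.8]
gripper_width: 0.642
```

>>> play_rows(
  increments=[
    [[0, 0.001, 0], [0, 0, 0]],
    [[0, 0.0, 0], [0, 0, 0]],
    [[0, 0, 0], [0, 0, 0]],
    [[0, 0, 0], [0, 0, 0]],
    [[0, 0, 0], [0, 0, 0]],
    [[0, 0, 0], [0, 0, 0]],
    [[0, 0, 0], [0, 0, 0]],
    [[0, 0, 0], [0, 0, 0]],
  ],
  gripper=0.01,
)

```text
t: 19.85
eef_pos: [0.6358, 0.1698, 0.1459]
tool_rot: [0.505, -0.504, 0.495, -0.496]
contact_force: [0.4, 0.2, 5.2]
gripper_width: 0.406
```

```bash
python3 -c "
from h import *
goal([.6345,.169,.142],1,-1);print(get_obs()['contact_force'])"
```

```text
turn [-0.11 -0.03 -0.03] shift after turn [ 0.0008  0.0039 -0.0013] now [ 0.0008  0.0039 -0.0013]
[0.37553718 0.20154819 5.24748137]
```

>>> play_rows(
  increments=[
    [[0, -0.0045, 0], [0, 0, 0]],
    [[0, -0.0045, 0], [0, 0, 0]],
    [[0, -0.004, 0], [0, 0, 0]],
    [[0, 0, 0], [0, 0, 0]],
  ],
)

```text
t: 20.18
eef_pos: [0.6352, 0.1696, 0.1584]
tool_rot: [0.504, -0.504, 0.496, -0.496]
contact_force: [0.5, -0.3, -1.9]
gripper_width: 0.415
```

>>> play_rows(
  increments=[
    [[0.008, 0, 0], [0, 0, 0]],
    [[0.015, 0, 0], [0, 0, 0]],
    [[0.015, 0, 0], [0, 0, 0]],
    [[0.015, 0, 0], [0, 0, 0]],
    [[0.015, 0, 0], [0, 0, 0]],
    [[0.015, 0, 0], [0, 0, 0]],
    [[0.015, 0, 0], [0, 0, 0]],
    [[0.015, 0, 0], [0, 0, 0]],
    [[0.015, 0, 0], [0, 0, 0]],
    [[0.015, 0, 0], [0, 0, 0]],
    [[0.015, 0, 0], [0, 0, 0]],
    [[0.015, 0, 0], [0, 0, 0]],
    [[0.015, 0, 0], [0, 0, 0]],
    [[0.015, 0, 0], [0, 0, 0]],
    [[0.015, 0, 0], [0, 0, 0]],
    [[0.015, 0, 0], [0, 0, 0]],
    [[0.015, 0, 0], [0, 0, 0]],
    [[0.005, 0, 0], [0, 0, 0]],
    [[0, 0, 0], [0, 0, 0]],
  ],
)

```text
t: 21.77
eef_pos: [0.6392, -0.0862, 0.1576]
tool_rot: [-0.503, 0.504, -0.496, 0.497]
contact_force: [-1.2, -0.8, -3.0]
gripper_width: 0.409
```

```bash
python3 -c "
from h import *
goal([.53,-.08,.20],-2.3,-1);goal([.4405,.051,.20],-2.3,-1);print(get_obs()['contact_force'])"
```

```text
turn [0.01 3.08 0.06] shift after turn [-0.0018 -0.0424 -0.1094] now [-0.0076 -0.0423 -0.1091]
turn [0.01 3.08 0.06] shift after turn [-0.1291 -0.0424 -0.2041] now [-0.1398 -0.0425 -0.1968]
[-1.22650143 -0.78760817 -2.99293066]
```

>>> play_rows(
  increments=[
    [[0, -0.006, -0.008], [0, 1, 0]],
    [[0, -0.006, -0.015], [0, 1, 0]],
    [[0, -0.006, -0.015], [0, 1, 0]],
    [[0, -0.006, -0.015], [0, 0, 0]],
    [[0, -0.006, -0.015], [0, 0, 0]],
    [[0, -0.006, -0.015], [0, 0, 0]],
    [[0, -0.006, -0.015], [0, 0, 0]],
    [[-0.01, 0, -0.015], [0, 0, 0]],
    [[-0.01, 0, -0.015], [0, 0, 0]],
    [[-0.01, 0, -0.015], [0, 0, 0]],
    [[-0.01, 0, -0.015], [0, 0, 0]],
    [[-0.012, 0, -0.015], [0, 0, 0]],
    [[-0.012, 0, -0.015], [0, 0, 0]],
    [[-0.012, 0, -0.012], [0, 0, 0]],
    [[-0.015, 0, -0.004], [0, 0, 0]],
    [[-0.015, 0, 0], [0, 0, 0]],
    [[-0.013, 0, 0], [0, 0, 0]],
    [[-0.008, 0, 0], [0, 0, 0]],
    [[0, 0, 0], [0, 0, 0]],
    [[0, 0, 0], [0, 0, 0]],
  ],
)

```text
t: 23.43
eef_pos: [0.4397, 0.0499, 0.1999]
tool_rot: [-0.491, 0.491, -0.508, 0.509]
contact_force: [0.1, -0.4, -2.1]
gripper_width: 0.406
```

```bash
python3 -c "
from h import *
goal([.4405,.051,.112],-2.3,-1);print(get_obs()['contact_force'])"
```

```text
turn [-0.01  0.35  0.01] shift after turn [-0.0011  0.0879  0.0007] now [-0.0011  0.0879  0.0007]
[ 0.12782967 -0.37993915 -2.07896874]
```

>>> play_rows(
  increments=[
    [[-0.001, 0.008, 0.0005], [0, 0.3, 0]],
    [[0, 0.012, 0], [0, 0, 0]],
    [[0, 0.014, 0], [0, 0, 0]],
    [[0, 0.014, 0], [0, 0, 0]],
    [[0, 0.014, 0], [0, 0, 0]],
    [[0, 0.01, 0], [0, 0, 0]],
    [[0, 0.006, 0], [0, 0, 0]],
    [[0, 0, 0], [0, 0, 0]],
    [[0, 0, 0], [0, 0, 0]],
  ],
)

```text
t: 24.18
eef_pos: [0.4405, 0.0503, 0.1217]
tool_rot: [0.49, -0.49, 0.51, -0.51]
contact_force: [0.1, -0.1, -3.0]
gripper_width: 0.407
```

```bash
python3 -c "
from h import *
goal([.4405,.051,.112],-2.3,-1);print(get_obs()['contact_force'])
c,W=cloud('scene');save('s4.png',c['color'][150:270,250:390],5)"
```

```text
turn [ 0.02 -0.06  0.  ] shift after turn [-0.0007  0.0097 -0.0001] now [-0.0007  0.0097 -0.    ]
[ 0.14323576 -0.12271009 -2.95218247]
```

View pics/s4.png

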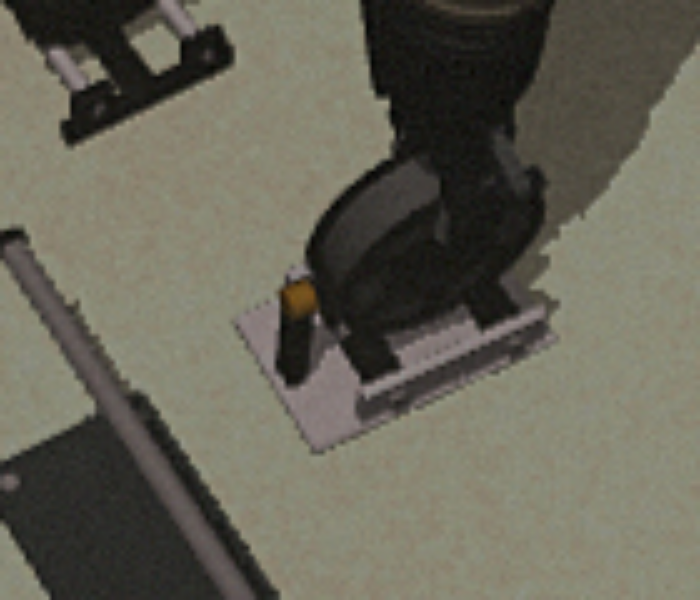

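>>> play_rows(
  increments=[
    [[-0.0005, 0.004, 0], [0, 0, 0]],
    [[0, 0.002, 0], [0, 0, 0]],
    [[0, 0.001, 0], [0, 0, 0]],
    [[0, 0, 0], [0, 0, 0]],
  ],
)

```text
t: 24.57
eef_pos: [0.4404, 0.0509, 0.1147]
tool_rot: [-0.49, 0.49, -0.51, 0.51]
contact_force: [-0.3, -1.0, -2.4]
gripper_width: 0.408
```

>>> play_rows(
  increments=[
    [[0, 0.001, 0], [0, 0, 0]],
    [[0, 0.001, 0], [0, 0, 0]],
    [[0, 0, 0], [0, 0, 0]],
  ],
)

```text
t: 24.82
eef_pos: [0.4404, 0.051, 0.1127]
tool_rot: [0.49, -0.49, 0.51, -0.51]
contact_force: [0.2, -0.3, -4.0]
gripper_width: 0.411
```

>>> play_rows(
  increments=[
    [[0, 0.001, 0], [0, 0, 0]],
    [[0, 0, 0], [0, 0, 0]],
  ],
)

```text
t: 24.98
eef_pos: [0.4406, 0.051, 0.1123]
tool_rot: [-0.49, 0.49, -0.51, 0.51]
contact_force: [-1.9, -0.1, 3.6]
gripper_width: 0.407
```

>>> play_rows(
  increments=[
    [[0, 0.001, 0], [0, 0, 0]],
    [[0, 0, 0], [0, 0, 0]],
  ],
)

```text
t: 25.15
eef_pos: [0.4407, 0.0511, 0.1121]
tool_rot: [-0.49, 0.49, -0.51, 0.51]
contact_force: [-6.9, -1.9, 16.3]
gripper_width: 0.411
```

>>> play_rows(
  increments=[
    [[0, 0, 0], [0, 0, 0]],
    [[0, 0, 0], [0, 0, 0]],
    [[0, 0, 0], [0, 0, 0]],
    [[0, 0, 0], [0, 0, 0]],
    [[0, -0.01, 0], [0, 0, 0]],
    [[0, -0.015, 0], [0, 0, 0]],
    [[0, -0.015, 0], [0, 0, 0]],
    [[0, -0.02, 0], [0, 0, 0]],
    [[0, -0.02, 0], [0, 0, 0]],
    [[0, -0.02, 0], [0, 0, 0]],
    [[0, -0.02, 0], [0, 0, 0]],
    [[0, -0.01, 0], [0, 0, 0]],
    [[0, 0, 0], [0, 0, 0]],
  ],
  gripper=0.055,
)

```text
t: 26.23
eef_pos: [0.4419, 0.0513, 0.2433]
tool_rot: [-0.491, 0.488, -0.509, 0.511]
contact_force: [0.2, 0.1, -0.3]
gripper_width: 0.645
```

```bash
python3 -c "
from h import *
goal([.4935,-.201,.237],2.3,-1)"
```

```text
turn [-0.28 -4.64 -0.02] shift after turn [0.2542 0.0063 0.0414] now [0.25   0.0065 0.0618]
```

>>> play_rows(
  increments=[
    [[0.01, 0, 0.003], [0, -1.2, 0]],
    [[0.02, 0, 0.004], [0, -1.2, 0]],
    [[0.022, 0, 0.004], [0, -1.2, 0]],
    [[0.022, 0, 0.004], [0, -1, 0]],
    [[0.022, 0, 0.004], [0, 0, 0]],
    [[0.022, 0, 0.004], [0, 0, 0]],
    [[0.022, 0, 0.004], [0, 0, 0]],
    [[0.022, 0, 0.004], [0, 0, 0]],
    [[0.022, 0, 0.004], [0, 0, 0]],
    [[0.022, 0, 0.004], [0, 0, 0]],
    [[0.022, 0, 0.003], [0, 0, 0]],
    [[0.018, 0, 0.001], [0, 0, 0]],
    [[0.008, 0, 0], [0, 0, 0]],
    [[0, 0, 0], [0, 0, 0]],
    [[0, 0, 0], [0, 0, 0]],
  ],
  gripper=0.05,
)

```text
t: 27.48
eef_pos: [0.4898, -0.2011, 0.24]
tool_rot: [-0.51, 0.51, -0.491, 0.489]
contact_force: [-0.1, 0.9, -0.9]
gripper_width: 0.588
```

```bash
cat > chk.py <<'E'
from h import *
c,W=cloud('top');P=W.reshape(-1,3)
for n,b,l in (('feed',(.37,.503,0,.11),.115),('cr1',(.42,.57,-.335,-.24),.12),('cr2',(.42,.57,-.23,-.15),.12),('rk',(.55,.75,.0,.2),.163)):
    k=(P[:,0]>b[0])&(P[:,0]<b[1])&(P[:,1]>b[2])&(P[:,1]<b[3]); p=P[k];h=p[(p[:,2]>l)&(p[:,2]<.2)]
    if len(h)>20:
        print(n,len(h),np.percentile(h,[1,50,99],axis=0).round(3).tolist())
        # circle: fit centre x from top profile
        r=cv2.minAreaRect((h[:,:2]*1000).astype(np.float32)); print(r)
c2,_=cloud('scene')
E
python3 - <<'E'
from chk import *
save('s5.png',c2['color'][60:340,180:400],2.5)
goal([.4942,-.2012,.1065],2.3,-1)
E
```

```text
feed 568 [[0.397, 0.033, 0.115], [0.44, 0.051, 0.133], [0.486, 0.069, 0.145]]
((438.81268310546875, 51.07818603515625), (36.12709045410156, 99.73625946044922), 87.48915100097656)
cr2 217 [[0.451, -0.216, 0.12], [0.51, -0.198, 0.127], [0.536, -0.186, 0.138]]
((494.2642822265625, -200.7828369140625), (90.10186767578125, 28.819320678710938), 2.483250379562378)
turn [ 0.03  0.08 -0.05] shift after turn [0.0012 0.134  0.004 ] now [0.0013 0.134  0.004 ]
```

View pics/s5.png

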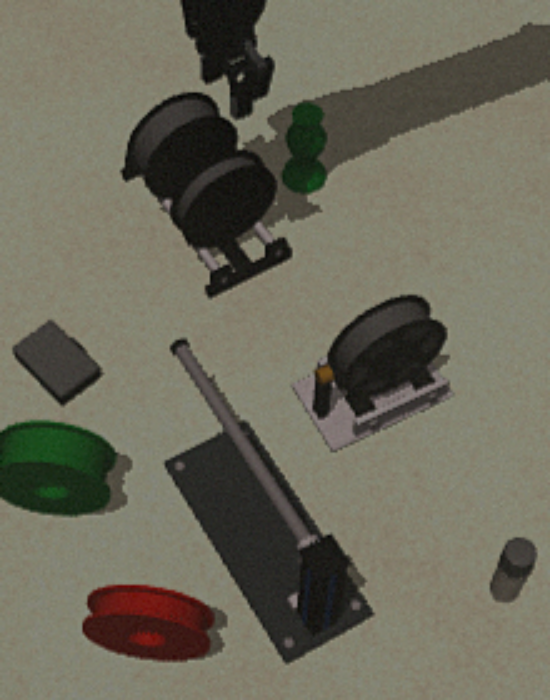

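>>> play_rows(
  increments=[
    [[0.001, 0.012, 0.004], [0, 0, 0]],
    [[0, 0.02, 0], [0, 0, 0]],
    [[0, 0.02, 0], [0, 0, 0]],
    [[0, 0.02, 0], [0, 0, 0]],
    [[0, 0.02, 0], [0, 0, 0]],
    [[0, 0.018, 0], [0, 0, 0]],
    [[0, 0.012, 0], [0, 0, 0]],
    [[0, 0.006, 0], [0, 0, 0]],
    [[0, 0, 0], [0, 0, 0]],
    [[0, 0, 0], [0, 0, 0]],
  ],
)

```text
t: 28.42
eef_pos: [0.4947, -0.2025, 0.113]
tool_rot: [0.51, -0.51, 0.49, -0.49]
contact_force: [0.5, 0.2, -0.4]
gripper_width: 0.587
```

```bash
python3 -c "
from h import *
goal([.494,-.201,.1065],2.3,-1);print(get_obs()['contact_force'])"
```

```text
turn [-0.02 -0.   -0.  ] shift after turn [-0.0015  0.0065 -0.0007] now [-0.0015  0.0065 -0.0007]
[ 0.50109685  0.19259194 -0.35439231]
```

>>> play_rows(
  increments=[
    [[-0.0012, 0.004, -0.0005], [0, 0, 0]],
    [[0, 0.002, 0], [0, 0, 0]],
    [[0, 0, 0], [0, 0, 0]],
    [[0, 0, 0], [0, 0, 0]],
  ],
)

```text
t: 28.75
eef_pos: [0.4939, -0.2016, 0.1071]
tool_rot: [0.51, -0.51, 0.49, -0.49]
contact_force: [-0.5, 0.4, -0.7]
gripper_width: 0.586
```

>>> play_rows(
  increments=[
    [[0, 0, 0], [0, 0, 0]],
    [[0, 0, 0], [0, 0, 0]],
    [[0, 0, 0], [0, 0, 0]],
    [[0, 0, 0], [0, 0, 0]],
    [[0, 0, 0], [0, 0, 0]],
    [[0, 0, 0], [0, 0, 0]],
    [[0, 0, 0], [0, 0, 0]],
  ],
  gripper=0.01,
)

```text
t: 29.33
eef_pos: [0.494, -0.2017, 0.1072]
tool_rot: [0.51, -0.51, 0.49, -0.49]
contact_force: [-1.3, 0.0, 5.7]
gripper_width: 0.316
```

>>> play_rows(
  increments=[
    [[0, -0.005, 0], [0, 0, 0]],
    [[0, -0.01, 0], [0, 0, 0]],
    [[0, -0.015, 0], [0, 0, 0]],
    [[0, -0.015, 0], [0, 0, 0]],
    [[0, -0.005, 0], [0, 0, 0]],
    [[0, 0, 0], [0, 0, 0]],
    [[0, 0, 0], [0, 0, 0]],
  ],
)

```text
t: 29.92
eef_pos: [0.4936, -0.2016, 0.1568]
tool_rot: [-0.51, 0.51, -0.49, 0.49]
contact_force: [-0.4, -0.5, -3.0]
gripper_width: 0.314
```

```bash
python3 -c "
from h import *
goal([.6387,-.085,.157],1,-1);print(get_obs()['contact_force'])"
```

```text
turn [-0.01  1.26  0.01] shift after turn [-0.114  -0.0002  0.1471] now [-0.1108 -0.0002  0.1496]
[-0.36773649 -0.47611965 -2.986139  ]
```

>>> play_rows(
  increments=[
    [[-0.005, 0, 0.006], [0, 0.6, 0]],
    [[-0.009, 0, 0.012], [0, 0.6, 0]],
    [[-0.0095, 0, 0.012], [0, 0, 0]],
    [[-0.0095, 0, 0.0125], [0, 0, 0]],
    [[-0.0095, 0, 0.0125], [0, 0, 0]],
    [[-0.0095, 0, 0.0125], [0, 0, 0]],
    [[-0.0095, 0, 0.0125], [0, 0, 0]],
    [[-0.0095, 0, 0.0125], [0, 0, 0]],
    [[-0.0095, 0, 0.0125], [0, 0, 0]],
    [[-0.0095, 0, 0.0125], [0, 0, 0]],
    [[-0.0095, 0, 0.0125], [0, 0, 0]],
    [[-0.0095, 0, 0.012], [0, 0, 0]],
    [[-0.005, 0, 0.005], [0, 0, 0]],
    [[0, 0, 0], [0, 0, 0]],
    [[0, 0, 0], [0, 0, 0]],
  ],
)

```text
t: 31.17
eef_pos: [0.6383, -0.0843, 0.1565]
tool_rot: [-0.505, 0.505, -0.495, 0.495]
contact_force: [0.6, 0.3, -1.9]
gripper_width: 0.317
```

```bash
python3 -c "
from h import *
goal([.638,-.085,.158],1,-1);goal([.6362,.1002,.158],1,-1);print(get_obs()['contact_force'])
c,W=cloud('scene');save('s6.png',c['color'][120:260,200:340],5)"
```

```text
turn [0.04 0.11 0.01] shift after turn [ 0.0006 -0.0015 -0.0003] now [ 0.0006 -0.0015 -0.0003]
turn [0.04 0.11 0.01] shift after turn [-0.1846 -0.0015  0.0011] now [-0.1846 -0.0015  0.0015]
[ 0.56034945  0.25009415 -1.92136744]
```

View pics/s6.png

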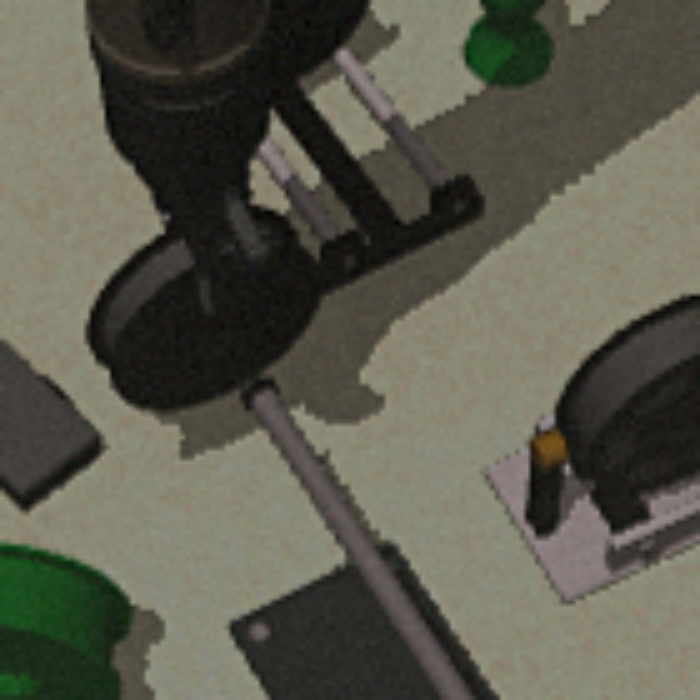

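>>> play_rows(
  increments=[
    [[-0.006, -0.0015, 0], [0, 0, 0]],
    [[-0.01, 0, 0], [0, 0, 0]],
    [[-0.01, 0, 0], [0, 0, 0]],
    [[-0.01, 0, 0], [0, 0, 0]],
    [[-0.01, 0, 0], [0, 0, 0]],
    [[-0.01, 0, 0], [0, 0, 0]],
    [[-0.01, 0, 0], [0, 0, 0]],
    [[-0.01, 0, 0], [0, 0, 0]],
    [[0, 0, 0], [0, 0, 0]],
  ],
)

```text
t: 31.97
eef_pos: [0.6369, -0.0048, 0.1584]
tool_rot: [0.506, -0.505, 0.495, -0.494]
contact_force: [-0.5, 0.8, -2.8]
gripper_width: 0.32
```

```bash
python3 -c "
from h import *
goal([.636,.1005,.158],1,-1);print(get_obs()['torque'])"
```

```text
turn [-0.01  0.28 -0.11] shift after turn [-0.1053  0.0004  0.0009] now [-0.1053  0.0006  0.0014]
[ 0.09950571  0.05716328 -0.0198554 ]
```

>>> play_rows(
  increments=[
    [[-0.006, 0, 0], [0, 0, 0]],
    [[-0.012, 0, 0], [0, 0, 0]],
    [[-0.012, 0, 0], [0, 0, 0]],
    [[-0.012, 0, 0], [0, 0, 0]],
    [[-0.012, 0, 0], [0, 0, 0]],
    [[-0.012, 0, 0], [0, 0, 0]],
    [[-0.012, 0, 0], [0, 0, 0]],
    [[-0.012, 0, 0], [0, 0, 0]],
    [[-0.01, 0, 0], [0, 0, 0]],
    [[-0.004, 0, 0], [0, 0, 0]],
    [[0, 0, 0], [0, 0, 0]],
    [[0, 0, 0], [0, 0, 0]],
  ],
)

```text
t: 32.97
eef_pos: [0.6351, 0.0951, 0.1582]
tool_rot: [-0.504, 0.505, -0.495, 0.495]
contact_force: [0.5, -0.8, -2.2]
gripper_width: 0.316
```

```bash
python3 -c "
from h import *
goal([.636,.1005,.1455],1,-1)"
```

```text
turn [0.01 0.07 0.03] shift after turn [-0.0054  0.0127  0.001 ] now [-0.0054  0.0127  0.001 ]
```

>>> play_rows(
  increments=[
    [[-0.003, 0, 0], [0, 0, 0]],
    [[-0.002, 0.002, 0.001], [0, 0, 0]],
    [[0, 0.004, 0], [0, 0, 0]],
    [[0, 0.003, 0], [0, 0, 0]],
    [[0, 0.002, 0], [0, 0, 0]],
    [[0, 0, 0], [0, 0, 0]],
    [[0, 0, 0], [0, 0, 0]],
  ],
)

```text
t: 33.55
eef_pos: [0.6358, 0.1002, 0.147]
tool_rot: [-0.504, 0.505, -0.495, 0.495]
contact_force: [0.3, -0.0, -1.6]
gripper_width: 0.318
```

>>> play_rows(
  increments=[
    [[0, 0.001, 0], [0, 0, 0]],
    [[0, 0.001, 0], [0, 0, 0]],
    [[0, 0, 0], [0, 0, 0]],
  ],
)

```text
t: 33.8
eef_pos: [0.6359, 0.1003, 0.1451]
tool_rot: [-0.505, 0.505, -0.495, 0.495]
contact_force: [0.2, 0.1, -3.0]
gripper_width: 0.315
```

>>> play_rows(
  increments=[
    [[0, 0.001, 0], [0, 0, 0]],
    [[0, 0, 0], [0, 0, 0]],
  ],
)

```text
t: 33.97
eef_pos: [0.6361, 0.1004, 0.1445]
tool_rot: [0.505, -0.505, 0.495, -0.495]
contact_force: [0.0, 0.3, -1.7]
gripper_width: 0.317
```

>>> play_rows(
  increments=[
    [[0, 0.001, 0], [0, 0, 0]],
    [[0, 0, 0], [0, 0, 0]],
  ],
)

```text
t: 34.13
eef_pos: [0.6362, 0.1004, 0.1443]
tool_rot: [0.505, -0.504, 0.495, -0.496]
contact_force: [-2.3, -1.3, 4.9]
gripper_width: 0.318
```

Contact with the tube; release and rise.

>>> play_rows(
  increments=[
    [[0, 0, 0], [0, 0, 0]],
    [[0, 0, 0], [0, 0, 0]],
    [[0, 0, 0], [0, 0, 0]],
    [[0, 0, 0], [0, 0, 0]],
    [[0, -0.01, 0], [0, 0, 0]],
    [[0, -0.015, 0], [0, 0, 0]],
    [[0, -0.015, 0], [0, 0, 0]],
    [[0, -0.02, 0], [0, 0, 0]],
    [[0, -0.02, 0], [0, 0, 0]],
    [[0, -0.01, 0], [0, 0, 0]],
    [[0, 0, 0], [0, 0, 0]],
  ],
  gripper=0.05,
)

```text
t: 35.05
eef_pos: [0.6376, 0.1009, 0.2366]
tool_rot: [0.506, -0.503, 0.494, -0.496]
contact_force: [-0.0, -0.4, 0.0]
gripper_width: 0.587
```

```bash
python3 -c "
from h import *
goal([.4974,-.292,.237],2.3,-1)"
```

```text
turn [-0.3  -1.24 -0.06] shift after turn [ 0.387  -0.0004 -0.1558] now [ 0.3903 -0.0015 -0.1474]
```

>>> play_rows(
  increments=[
    [[0.012, 0, -0.005], [0, -0.6, 0]],
    [[0.024, 0, -0.01], [0, -0.6, 0]],
    [[0.025, 0, -0.01], [0, 0, 0]],
    [[0.025, 0, -0.01], [0, 0, 0]],
    [[0.025, 0, -0.01], [0, 0, 0]],
    [[0.025, 0, -0.01], [0, 0, 0]],
    [[0.025, 0, -0.01], [0, 0, 0]],
    [[0.025, 0, -0.01], [0, 0, 0]],
    [[0.025, 0, -0.01], [0, 0, 0]],
    [[0.025, 0, -0.01], [0, 0, 0]],
    [[0.025, 0, -0.01], [0, 0, 0]],
    [[0.025, 0, -0.01], [0, 0, 0]],
    [[0.025, 0, -0.01], [0, 0, 0]],
    [[0.025, 0, -0.01], [0, 0, 0]],
    [[0.025, 0, -0.01], [0, 0, 0]],
    [[0.02, 0, -0.008], [0, 0, 0]],
    [[0.006, 0, -0.002], [0, 0, 0]],
    [[0, 0, 0], [0, 0, 0]],
    [[0, 0, 0], [0, 0, 0]],
  ],
  gripper=0.065,
)

```text
t: 36.63
eef_pos: [0.496, -0.2912, 0.2327]
tool_rot: [0.51, -0.51, 0.49, -0.49]
contact_force: [0.2, 0.0, 0.2]
gripper_width: 0.756
```

```bash
python3 - <<'E'
from chk import *
goal([.4974,-.291,.1045],2.3,-1)
E
```

```text
feed 574 [[0.397, 0.033, 0.116], [0.44, 0.051, 0.132], [0.487, 0.069, 0.145]]
((440.2275085449219, 50.9060173034668), (35.92054748535156, 101.9047622680664), 87.6362533569336)
cr1 333 [[0.457, -0.314, 0.12], [0.511, -0.292, 0.127], [0.539, -0.268, 0.138]]
((498.3441467285156, -291.2561950683594), (87.50697326660156, 45.39364242553711), 2.604214906692505)
rk 299 [[0.6, 0.087, 0.163], [0.635, 0.102, 0.169], [0.672, 0.114, 0.178]]
((637.0339965820312, 100.51856231689453), (81.84333801269531, 26.50347900390625), 1.4549314975738525)
turn [-0.    0.12 -0.06] shift after turn [0.0009 0.1285 0.0007] now [0.001  0.1285 0.0007]
```

Narrow is back at y≈0.100. Now the wide one.

>>> play_rows(
  increments=[
    [[0, 0.012, 0.0005], [0, 0, 0]],
    [[0, 0.02, 0], [0, 0, 0]],
    [[0, 0.02, 0], [0, 0, 0]],
    [[0, 0.02, 0], [0, 0, 0]],
    [[0, 0.02, 0], [0, 0, 0]],
    [[0, 0.015, 0], [0, 0, 0]],
    [[0, 0.01, 0], [0, 0, 0]],
    [[0, 0.005, 0], [0, 0, 0]],
    [[0, 0, 0], [0, 0, 0]],
    [[0, 0, 0], [0, 0, 0]],
  ],
)

```text
t: 37.57
eef_pos: [0.4969, -0.292, 0.1116]
tool_rot: [0.51, -0.51, 0.49, -0.49]
contact_force: [-1.0, -0.4, 0.4]
gripper_width: 0.762
```

```bash
python3 -c "
from h import *
goal([.4974,-.2915,.1045],2.3,-1)"
```

```text
turn [-0.03 -0.    0.  ] shift after turn [-0.0004  0.0071  0.0005] now [-0.0004  0.0071  0.0005]
```

>>> play_rows(
  increments=[
    [[0, 0.004, 0.0005], [0, 0, 0]],
    [[0, 0.003, 0], [0, 0, 0]],
    [[0, 0, 0], [0, 0, 0]],
    [[0, 0, 0], [0, 0, 0]],
  ],
)

```text
t: 37.9
eef_pos: [0.4969, -0.2923, 0.1045]
tool_rot: [0.51, -0.51, 0.49, -0.49]
contact_force: [-0.4, 0.2, -0.6]
gripper_width: 0.761
```

>>> play_rows(
  increments=[
    [[0, 0, 0], [0, 0, 0]],
    [[0, 0, 0], [0, 0, 0]],
    [[0, 0, 0], [0, 0, 0]],
    [[0, 0, 0], [0, 0, 0]],
    [[0, 0, 0], [0, 0, 0]],
    [[0, 0, 0], [0, 0, 0]],
    [[0, 0, 0], [0, 0, 0]],
  ],
  gripper=0.02,
)

```text
t: 38.48
eef_pos: [0.497, -0.2924, 0.1048]
tool_rot: [-0.51, 0.51, -0.49, 0.49]
contact_force: [-1.7, 0.0, 6.3]
gripper_width: 0.503
```

>>> play_rows(
  increments=[
    [[0, -0.005, 0], [0, 0, 0]],
    [[0, -0.01, 0], [0, 0, 0]],
    [[0, -0.015, 0], [0, 0, 0]],
    [[0, -0.015, 0], [0, 0, 0]],
    [[0, -0.005, 0], [0, 0, 0]],
    [[0, 0, 0], [0, 0, 0]],
    [[0, 0, 0], [0, 0, 0]],
  ],
)

```text
t: 39.07
eef_pos: [0.4967, -0.2921, 0.1542]
tool_rot: [-0.51, 0.51, -0.49, 0.49]
contact_force: [-0.5, 0.2, -3.8]
gripper_width: 0.505
```

```bash
python3 -c "
from h import *
goal([.638,-.09,.156],1,-1);print(get_obs()['contact_force'])"
```

```text
turn [-0.    1.26  0.  ] shift after turn [-0.1996 -0.0018  0.1448] now [-0.1964 -0.0018  0.1492]
[-0.52528041  0.16780287 -3.83452246]
```

>>> play_rows(
  increments=[
    [[-0.008, -0.001, 0.006], [0, 0.6, 0]],
    [[-0.014, -0.001, 0.01], [0, 0.6, 0]],
    [[-0.016, 0, 0.012], [0, 0, 0]],
    [[-0.016, 0, 0.012], [0, 0, 0]],
    [[-0.016, 0, 0.012], [0, 0, 0]],
    [[-0.016, 0, 0.012], [0, 0, 0]],
    [[-0.016, 0, 0.012], [0, 0, 0]],
    [[-0.016, 0, 0.012], [0, 0, 0]],
    [[-0.016, 0, 0.012], [0, 0, 0]],
    [[-0.016, 0, 0.012], [0, 0, 0]],
    [[-0.016, 0, 0.012], [0, 0, 0]],
    [[-0.016, 0, 0.012], [0, 0, 0]],
    [[-0.012, 0, 0.007], [0, 0, 0]],
    [[-0.004, 0, 0.002], [0, 0, 0]],
    [[0, 0, 0], [0, 0, 0]],
    [[0, 0, 0], [0, 0, 0]],
  ],
)

```text
t: 40.4
eef_pos: [0.637, -0.0923, 0.1557]
tool_rot: [-0.504, 0.505, -0.496, 0.495]
contact_force: [-0.1, -0.6, -3.0]
gripper_width: 0.509
```

```bash
python3 -c "
from h import *
goal([.638,-.09,.156],1,-1);goal([.6365,.0285,.156],1,-1);print(get_obs()['contact_force'])"
```

```text
turn [0.09 0.04 0.05] shift after turn [-0.0023 -0.0003  0.0011] now [-0.0023 -0.0003  0.0011]
turn [0.09 0.04 0.05] shift after turn [-0.1208 -0.0003  0.0016] now [-0.1208 -0.0004  0.0017]
[-0.08896609 -0.57222245 -3.01971544]
```

>>> play_rows(
  increments=[
    [[-0.006, 0, 0.001], [0, 0, 0]],
    [[-0.01, 0, 0], [0, 0, 0]],
    [[-0.01, 0, 0], [0, 0, 0]],
    [[-0.01, 0, 0], [0, 0, 0]],
    [[-0.01, 0, 0], [0, 0, 0]],
    [[-0.01, 0, 0], [0, 0, 0]],
    [[-0.01, 0, 0], [0, 0, 0]],
    [[0, 0, 0], [0, 0, 0]],
  ],
)

```text
t: 41.07
eef_pos: [0.6376, -0.0213, 0.1564]
tool_rot: [0.506, -0.505, 0.495, -0.494]
contact_force: [0.3, 0.9, -3.4]
gripper_width: 0.507
```

>>> play_rows(
  increments=[
    [[-0.006, 0, 0], [0, 0, 0]],
    [[-0.01, 0, 0], [0, 0, 0]],
    [[-0.01, 0, 0], [0, 0, 0]],
    [[-0.01, 0, 0], [0, 0, 0]],
    [[-0.01, 0, 0], [0, 0, 0]],
    [[-0.006, 0, 0], [0, 0, 0]],
    [[0, 0, 0], [0, 0, 0]],
    [[0, 0, 0], [0, 0, 0]],
  ],
)

```text
t: 41.73
eef_pos: [0.6367, 0.0272, 0.1563]
tool_rot: [-0.505, 0.505, -0.495, 0.495]
contact_force: [-0.2, 0.2, -3.3]
gripper_width: 0.502
```

```bash
python3 -c "
from h import *
goal([.6363,.0282,.143],1,-1)"
```

```text
turn [-0.    0.12  0.01] shift after turn [-0.0011  0.0133 -0.0004] now [-0.0011  0.0133 -0.0004]
```

>>> play_rows(
  increments=[
    [[-0.0005, 0.003, 0], [0, 0, 0]],
    [[-0.0005, 0.004, 0], [0, 0, 0]],
    [[0, 0.003, 0], [0, 0, 0]],
    [[0, 0.001, 0], [0, 0, 0]],
    [[0, 0, 0], [0, 0, 0]],
    [[0, 0, 0], [0, 0, 0]],
  ],
)

```text
t: 42.23
eef_pos: [0.6366, 0.0275, 0.1451]
tool_rot: [-0.504, 0.505, -0.495, 0.495]
contact_force: [-0.2, 0.3, -2.3]
gripper_width: 0.506
```

>>> play_rows(
  increments=[
    [[0, 0.001, 0], [0, 0, 0]],
    [[0, 0.001, 0], [0, 0, 0]],
    [[0, 0, 0], [0, 0, 0]],
  ],
)

```text
t: 42.48
eef_pos: [0.6366, 0.0277, 0.1432]
tool_rot: [-0.505, 0.505, -0.495, 0.495]
contact_force: [0.2, 0.7, -2.6]
gripper_width: 0.498
```

>>> play_rows(
  increments=[
    [[0, 0.001, 0], [0, 0, 0]],
    [[0, 0, 0], [0, 0, 0]],
  ],
)

```text
t: 42.65
eef_pos: [0.6366, 0.0277, 0.1422]
tool_rot: [-0.505, 0.505, -0.495, 0.495]
contact_force: [-0.0, -0.1, -3.1]
gripper_width: 0.503
```

>>> play_rows(
  increments=[
    [[0, 0.001, 0], [0, 0, 0]],
    [[0, 0, 0], [0, 0, 0]],
  ],
)

```text
t: 42.82
eef_pos: [0.6367, 0.0277, 0.1419]
tool_rot: [0.505, -0.505, 0.495, -0.495]
contact_force: [-2.0, -0.9, 1.8]
gripper_width: 0.507
```

>>> play_rows(
  increments=[
    [[0, 0.0005, 0], [0, 0, 0]],
    [[0, 0, 0], [0, 0, 0]],
  ],
)

```text
t: 42.98
eef_pos: [0.6367, 0.0277, 0.1419]
tool_rot: [0.505, -0.505, 0.495, -0.495]
contact_force: [-3.9, -0.5, 6.2]
gripper_width: 0.505
```

>>> play_rows(
  increments=[
    [[0, 0, 0], [0, 0, 0]],
    [[0, 0, 0], [0, 0, 0]],
    [[0, 0, 0], [0, 0, 0]],
    [[0, 0, 0], [0, 0, 0]],
    [[0, -0.01, 0], [0, 0, 0]],
    [[0, -0.015, 0], [0, 0, 0]],
    [[0, -0.015, 0], [0, 0, 0]],
    [[0, -0.02, 0], [0, 0, 0]],
    [[0, -0.02, 0], [0, 0, 0]],
    [[0.02, -0.01, 0], [0, 0, 0]],
    [[0.03, 0, 0], [0, 0, 0]],
    [[0.03, 0, 0], [0, 0, 0]],
    [[0.03, 0, 0], [0, 0, 0]],
    [[0.03, 0, 0], [0, 0, 0]],
    [[0.03, 0, 0], [0, 0, 0]],
    [[0.02, 0, 0], [0, 0, 0]],
    [[0, 0, 0], [0, 0, 0]],
    [[0, 0, 0], [0, 0, 0]],
    [[0, 0, 0], [0, 0, 0]],
  ],
  gripper=0.065,
)

```text
t: 44.57
eef_pos: [0.6404, -0.1611, 0.2313]
tool_rot: [0.505, -0.504, 0.495, -0.495]
contact_force: [-0.5, 0.6, -0.0]
gripper_width: 0.759
```

```bash
python3 - <<'E'
from chk import *
save('s7.png',c2['color'][60:340,180:400],2.5)
m=P[(P[:,2]>.163)&(P[:,2]<.2)&(P[:,0]>.55)&(P[:,0]<.72)&(P[:,1]>0)&(P[:,1]<.2)]; ys=np.sort(m[:,1])
for s in np.split(ys,np.where(np.diff(ys)>.006)[0]+1):
    k=(m[:,1]>=s[0])&(m[:,1]<=s[-1]); print("sp",s[0],s[-1],m[k,2].max(),np.median(m[k,0]))
print(get_obs()['joint_vel'].round(3),get_obs()['contact_force'])
E
```

```text
feed 563 [[0.397, 0.033, 0.116], [0.44, 0.051, 0.133], [0.485, 0.069, 0.145]]
((439.9762878417969, 50.979103088378906), (35.86087417602539, 97.56562042236328), 87.69267272949219)
rk 748 [[0.603, 0.007, 0.163], [0.636, 0.044, 0.169], [0.673, 0.113, 0.178]]
((637.4929809570312, 60.438148498535156), (81.94507598876953, 106.48255157470703), 1.150858759880066)
sp 0.006810976955314088 0.04974676642525621 0.17905892702417328 0.6377788994154091
sp 0.08702604619120569 0.11438989675120684 0.18001311912205267 0.6346442988576734
[-0.004 -0.     0.003  0.001  0.002  0.001  0.001] [-0.24897144  1.2633199  -0.73788466]
```

View pics/s7.png

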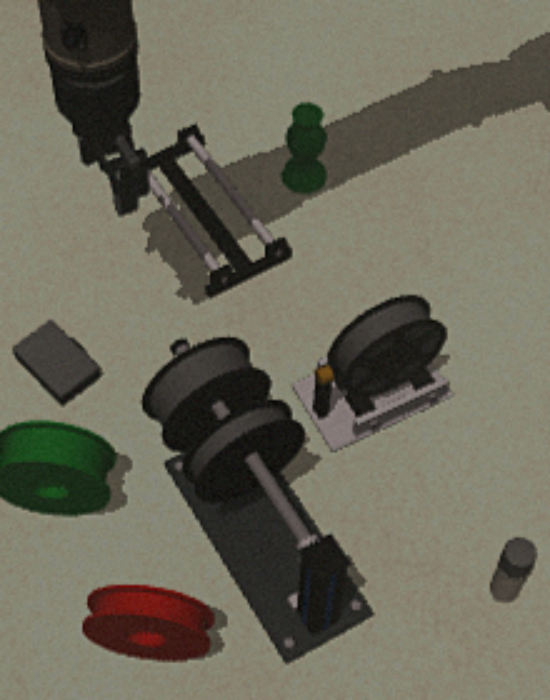

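```bash
python3 -c "
from h import *
print(hand_in())"
```

```text
the job is handed in; nothing more can be done
None
```

The job is done and was handed in at about 45 s of the 120 s allowed; no verdict was reported.

**What I did:** I slid the wide spool, then the narrow one, off the tube's free end and stood both in the cradle. I then stood the back spool on the feed stand's rollers and hung the narrow and wide spools back on the tube.

**Last checks:**
- **Back spool:** its middle measured (0.440, 0.051), within about 1 mm of my estimate of the feed stand's centre. Its axis is roughly in line with the rollers.
- **Wide and narrow spools:** both hang within about 1 mm along the tube of where they hung at the start. They were at y ≈ 0.028 and y ≈ 0.101, against 0.028 and 0.100. Across the tube, the readings moved by at most 2 mm.
- **Bystanders and arm:** in the last picture the glue stick, nozzle case and figurine look undisturbed; I did not measure them again. The gripper was open and clear of everything.

One reading went the wrong way. When I set the back spool down, I pressed it onto the rollers with about 16 N before letting go, slightly more than intended. It stayed centred. No check failed or disagreed with another.

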